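# Load the stopped date coder and reset its mushroom stop

## Task

Before touching any tin, press the mushroom stop button down until it latches, so the date coder is safely off. Then, with the stop still latched, set the loose tin and the tin from the stock bin gently and upright into the two empty pockets of the infeed lane, squarely across the lane in line with the tin that is already there. Last, turn the mushroom knob clockwise so that it springs fully up again and let go; keep the tins upright all along and leave the sauce bottle, the small jars and the tape roll where they are.

Things in the scene. Friction and masses are not known exactly. Their poses are not given: they have to be found in the camera images.
- estop: fixed grey box, 80 x 80 mm, 60 mm high, with a round red mushroom button on its top; origin at the centre of its underside, z up; yaw 0.25 rad at most. A sauce bottle stands 120 to 150 mm from its axis on its +x side.
- estop_top (a point): centre of the mushroom's top face, moves with it. Round head, 42 mm diameter, 19 mm thick, straight-sided from 3 to 13 mm above its underside, on a 22 mm neck. Top 101 mm above the table when up, about 92 mm when latched; underside then 18 or 9 mm above the box's 38 mm wide, 4 mm high collar.
- estop_press (a joint): how far the mushroom is down, in m: 0 up, end stop 0.012, stays at 0.0085 to 0.0095 once latched. A spring pushes it up with 2.5 to 5.5 N; the catch adds a few N before it snaps in: press it to the end stop, 8 to 14 N. It latches only while the knob is not turned.
- estop_turn (a joint): how far the knob is turned, in rad, clockwise seen from above: 0 at the start, end stop 1.15. The latched mushroom is freed at about 0.85; turn it 1.0 or more. It turns stiffly (0.03 Nm) and stays where it is left; once freed it springs up when the fingers let go or rise with it.
- lane: fixed infeed lane, 100 mm across (x), 270 mm along (y), origin at the centre of its underside. Black belt 30 mm above the table between two clear guides 74 mm apart, 240 mm long, upright to 114 mm above the table, then a lip flared outward (88 mm mouth) up to 125 mm; print unit, 100 mm high, beside the +x guide. Tins stand with their 62 mm across, so there they can be held only by the broad faces.
- pocket0 (a point): centre, on the belt surface, of the pocket at the lane's -y end; empty at the start. Each pocket lies between two white cleats (6 mm high, 4 mm thick) whose inner faces are 50 mm apart along the lane; pockets are 74 mm apart. Axes as the lane's.
- pocket1 (a point): the same for the middle pocket; tin_c stands in it from the start
- pocket2 (a point): the same for the pocket at the lane's +y end; empty at the start
- bin: fixed grey stock bin, 152 mm (x) by 146 mm (y), 85 mm high, walls and floor 5 mm, with two full-height dividers making three slots at x -49, 0 and +49 mm, each 44 mm (x) by 136 mm (y) inside; origin at the centre of its underside. tin_b stands within 10 mm of the middle of one slot, the jars in the other two.
- tin_a: flat upright metal spice tin, 62 mm (its x) by 38 mm (its y), 80 mm high, 0.13 to 0.25 kg, top flat; origin at the centre of its underside. Stands loose on the table.
- tin_b: the same kind of tin, in a slot of the bin, its x along the slot, 3 mm from the slot walls at its broad faces: there it can be held only by its narrow faces (62 mm apart), so it must be put down on the table and taken again by its broad faces. Its top is level with the bin's walls.
- tin_c: the same kind of tin, already in the middle pocket of the lane; it stays there
- jar_1: bystander: small round jar, 38 mm diameter, 66 mm high, in a slot of the bin; origin at the centre of its underside
- jar_2: bystander: the same kind of jar in another slot of the bin
- sauce: bystander: dark sauce bottle, 62 mm diameter, 200 mm high, standing near the stop box; origin at the centre of its underside
- tape: bystander: roll of tape lying flat, 90 mm diameter, 22 mm high, on the table near the loose tin; origin at the centre of its underside
Mind the look-alikes: they are no part of the job. What is shaped like the tin_b but pink or red is not meant.

How it is judged:
By the outcome, as a careful person would: the job done as asked, in the order asked, and still so for the second after the job is handed in, with the robot touching nothing.
It also fails if it takes over 72 s, if anything falls off the work surface, if the arm or the gripper's body presses on something with over 40 N, if the wrist force passes 120 N, or if a joint passes its speed limit or range.

## Robot

A 6-joint arm with a two-finger parallel gripper is mounted at the origin on the work surface. World frame = base frame: x ahead of the robot, y to its left, z up, the work surface at z = 0. Lengths are in m, angles in rad, forces in N, time in s.
With the tool pointing down it reaches from about 0.375 to 0.975 m from the base axis. Payload 3.8 kg.
Tool frame: the origin (TCP) lies at the very end of the fingers, on their centre line; the grasp point (between the pads) lies 19 mm behind it; z points along the fingers, y is the line along which they close (so a half turn about z gives the same grasp; the last joint's range is limited). The gripper opens to 85 mm and grips with 20 to 120 N. Pads are 22 mm wide; open, the fingers measure 114 mm over their backs; the gripper's body (76 mm by 85 mm) begins 54 mm behind the grasp point. The pads swing forward as they close: fully open they stand 13 mm farther back than shut.
Start: joints at [1.136, 0.264, 1.604, -0, 1.274, -0.037], TCP at [0.261, 0.622, 0.231] pointing down, gripper open.
Joint ranges: [-2.63, 2.63], [-0.94, 2.18], [0.31, 2.57], [-1.31, 4.45], [0, 2.66], [-2.55, 2.55]. Speed limits (rad/s): [2.57, 2.57, 3.14, 3.14, 3.14, 3.14].

## Interface

Orientations are given as a rotation vector (axis times angle).
In Python, from workcell import bot, vision gives the robot as it stands. The module is installed in compiled form; this text tells all that it offers.
- The arm moves only by the tool play_rows, never from a script. Its argument "moves" is a list that holds one entry, the list of rows, each a list of 7 numbers: the turn, a rotation vector about the tool's x, y, z as a fraction of full scale, then the shift along the tool's x, y, z as a fraction of full scale, then the finger opening in mm, from 0 to 85.4. In form: [[[ax, ay, az, x, y, z, jaw], ...]]. A call has 1 to 5 rows; each row shifts and turns the commanded pose from where the row before left it, along the tool's axes as they then stand; what a row does not reach is not made up. Full scale, the value 1, is 0.1 m for a shift and 0.5 rad for a turn. A row lasts 1/12 s, in which the tool goes at most 41.7 mm and 7.16 degrees, less where a joint would pass 70% of its speed; a pose out of reach is approached as far as the arm can. A call with a number of a shift or a turn outside -1 to 1 is refused whole. A call with a gripper value outside its range is refused whole. The fingers move at their own pace and stop on an object; "newtons" is the grip in N (left out, the last holds). Time passes only in rows, so rows that do not move let the fingers close. It gives the time, the measured TCP pose, the force, the opening and the grip force at its end, in the units of the state.
- bot.read_state(): the state, without advancing time (a new reading comes with each control period).
- vision.read_camera(name): name is "side" or "top"; returns a dict with "image" (420x560x3 uint8, red, green, blue), "depth" (420x560 float32, m along the optical axis (not along the pixel's ray), 0 where there is no reading), "K" (3x3 intrinsics, pixels), "dist" ([k1, k2, p1, p2, k3] as OpenCV has them; the pictures are not rectified), "R" (3x3) and "t" (3): a world point X has camera coordinates R X + t. Camera axes: x right, y down, z forward; pixel columns grow to the right and rows downward; lengths in m; the calibration is good to about 2 mm. A picture is of the moment at which its call begins.
- bot.finish_job(): hands the job in; it is judged then, once.
The state is a dict: "time": time; "q": joint angles; "joint_vel": joint speeds; "joint_torque": joint torques, N m; "tool_pos": TCP position; "tcp_rot": TCP orientation; "wrist_force": force on the tool from outside, world axes, zero at the start; "torque": the same for the moment, N m; "width": opening from 0.0 (shut) to 1.0 (fully open); "grip_force": force on a finger pad.
Only numpy, scipy, OpenCV 4.12 (cv2) and the standard library are available. Lean on these libraries where they do the work, as an engineer would, in place of code of your own. Each camera call takes 0.05 s, during which the arm holds its last target. There are 200 camera calls.

## Working session

There is one attempt and no reset: what is moved stays moved. The work goes in short steps, Python scripts to look and compute and a tool call to move; the robot and the scene stay as the last step left them, time stands still between calls to the robot, and variables do not carry over. Pictures are saved under pics/ and viewed, at most 10 in all, crops included, and the job is handed in when it is done.

Besides the shell and the picture viewer there is one more tool, called after ">>>" by a JSON object that holds its "method" and its "body". play_rows: Moves the arm, as the interface text tells. Its arguments: {"type":"object","properties":{"moves":{"type":"array","items":{"type":"array","items":{"type":"array","items":{"type":"number"}}}},"newtons":{"type":"number"}},"required":["moves"]}

```bash
mkdir -p pics; cat > h.py <<'E'
import numpy as np, cv2
from workcell import bot, vision
from scipy.spatial.transform import Rotation as R
def cam(n,f=None):
    c=vision.read_camera(n)
    if f: cv2.imwrite('pics/'+f,c['image'][:,:,::-1])
    return c
def ray(c,uv,z):
    "pixels -> points on plane z"
    p=cv2.undistortPoints(np.float32(uv).reshape(-1,1,2),c['K'],np.array(c['dist'])).reshape(-1,2)
    d=np.c_[p,np.ones(len(p))]@c['R']; o=-c['R'].T@c['t']
    return o+d*((z-o[2])/d[:,2])[:,None]
def cloud(c):
    h,w=c['depth'].shape; v,u=np.mgrid[:h,:w]
    p=cv2.undistortPoints(np.float32(np.c_[u.ravel(),v.ravel()]).reshape(-1,1,2),c['K'],np.array(c['dist'])).reshape(-1,2)
    z=c['depth'].ravel()
    X=(np.c_[p*z[:,None],z]-c['t'])@c['R']; X[z==0]=np.nan
    return X.reshape(h,w,3)
E
python3 - <<'E'
from h import *
for n in('top','side'):
    c=cam(n,n+'0.png'); print(n,c['R'].round(3).tolist(),c['t'],c['K'].tolist())
    np.savez(n+'0.npz',**{k:np.array(v) for k,v in c.items()})
s=bot.read_state(); print(s); print(R.from_rotvec(s['tcp_rot']).as_matrix().round(3))
E
```

```text
top [[-0.024, -1.0, -0.01], [-0.992, 0.025, -0.123], [0.123, 0.007, -0.992]] [0.01315489 0.45661537 1.4916676 ] [[545.6856242618306, 0.0, 272.3177847661634], [0.0, 545.6856242618306, 203.67981479171354], [0.0, 0.0, 1.0]]
side [[0.998, -0.06, -0.024], [-0.055, -0.611, -0.79], [0.033, 0.789, -0.613]] [-0.45906095  0.09224075  1.29095556] [[449.3023776678238, 0.0, 278.8655719728847], [0.0, 449.3023776678238, 211.9396317063131], [0.0, 0.0, 1.0]]
{'time': 0.1, 'q': array([ 1.13610225e+00,  2.64700952e-01,  1.60519719e+00,  1.59068535e-05,
        1.27371069e+00, -3.69019324e-02]), 'joint_vel': array([ 0.00092207, -0.00104694, -0.00234769,  0.0021314 , -0.00309087,
        0.00025084]), 'joint_torque': array([-2.94217489e-04, -5.16711009e+01, -3.68587053e+01, -9.76624119e-05,
        6.19971353e-03,  1.43084418e-05]), 'tool_pos': array([0.2612115 , 0.62171303, 0.23009267]), 'tcp_rot': array([-6.20649670e-01, -3.07917794e+00,  3.07330359e-03]), 'wrist_force': array([ 0.64899409, -0.4229385 ,  0.07744988]), 'torque': array([-0.01464142,  0.06763819, -0.0104309 ]), 'grip_force': 0.0, 'width': 1.0004069885745612}
[[-0.922  0.387 -0.001]
 [ 0.387  0.922 -0.002]
 [ 0.    -0.002 -1.   ]]
```

View pics/top0.png

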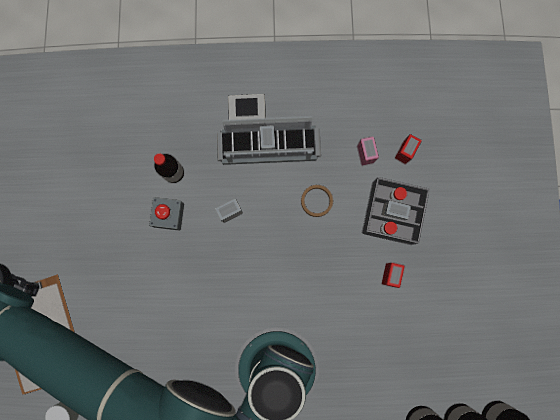

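View pics/side0.png

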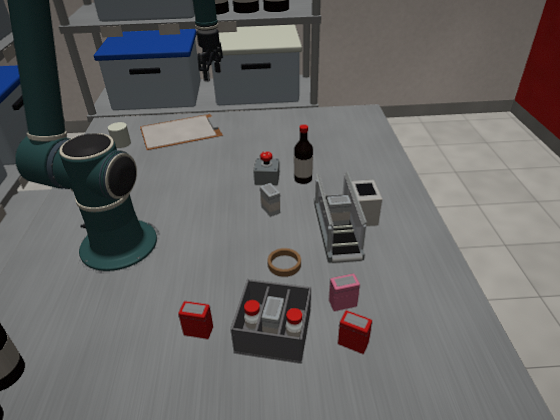

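The top view shows the stop button at (163,212) and the sauce bottle at (168,168). The loose grey tin is at (229,210) and the lane with tin_c at (267,137). The bin is at (397,210), with a grey tin in its middle slot at (398,210) and jars at (400,194) and (390,229).

Tin-shaped candidates are grey (229,210) = tin_a, grey (398,210) = tin_b, grey (267,137) = tin_c, pink (368,150), and red (408,148) and (394,275). The pink and red ones are look-alikes. The grey tin in the bin's middle slot fits tin_b; I'll confirm it in one crop.

```bash
cat > meas.py <<'E'
from h import *
def rect(c,m,z,name):
    cs=max(cv2.findContours(m.astype(np.uint8),cv2.RETR_EXTERNAL,cv2.CHAIN_APPROX_NONE)[0],key=cv2.contourArea)
    P=ray(c,cs.reshape(-1,2),z)[:,:2]
    r=cv2.minAreaRect(np.float32(P*1000)); (x,y),(w,h),a=r
    if w<h: a+=90; w,h=h,w
    print(name,'c',round(x,1),round(y,1),'size',round(w,1),round(h,1),'long-axis deg',round((a+90)%180-90,1))
E
python3 - <<'E'
from meas import *
c=dict(np.load('top0.npz')); im=c['image'].astype(int); X=cloud(c); Z=X[...,2]
hsv=cv2.cvtColor(c['image'],cv2.COLOR_RGB2HSV)
def box(u0,v0,u1,v1):
    m=np.zeros(Z.shape,bool); m[v0:v1,u0:u1]=1; return m
print('table z',np.nanmedian(Z[250:280,200:300]))
for n,b,z in(('tin_a',(205,190,255,230),.08),('tin_b',(380,195,418,225),.085),('tin_c',(250,115,285,160),.11)):
    m=box(*b)&(abs(Z-z)<.012)&(hsv[...,1]<60)
    if n!='tin_a': m&=(hsv[...,2]>130)
    m=cv2.morphologyEx(m.astype(np.uint8),cv2.MORPH_OPEN,np.ones((3,3)))
    rect(c,m,z,n); print(np.nanmedian(Z[m>0]))
m=box(355,170,435,250)&(Z>.07)&(Z<.1); rect(c,m,.085,'bin')
m=box(140,190,190,235)&(abs(Z-.06)<.015);rect(c,m|(box(145,190,190,235)&(Z>.05)),.06,'estop')
red=(hsv[...,1]>140)&((hsv[...,0]<10)|(hsv[...,0]>170))
m=box(140,190,190,235)&red;rect(c,m,.101,'button'); print(np.nanmedian(Z[m]),np.nanmedian(X[m&(Z>.095)],axis=0) )
m=box(300,180,340,220)&(Z>.012)&(Z<.04);rect(c,m,.022,'tape')
m=box(205,128,330,170)&(Z>.1)&(Z<.135);rect(c,m,.125,'guide -x')
m=box(205,100,330,132)&(Z>.1)&(Z<.135);rect(c,m,.125,'guide +x')
m=box(145,145,190,185)&(Z>.19);rect(c,m,.2,'sauce cap')
white=(hsv[...,2]>180)&(hsv[...,1]<40)
for k in(255,213,): pass
im2=c['image']
A=cv2.resize(im2[95:170,200:335],None,fx=5.5,fy=5.5,interpolation=cv2.INTER_CUBIC)
B=cv2.resize(im2[175:250,355:435],None,fx=3.3,fy=3.3,interpolation=cv2.INTER_CUBIC)
B=cv2.copyMakeBorder(B,0,0,0,A.shape[1]-B.shape[1],cv2.BORDER_CONSTANT)
cv2.imwrite('pics/crop1.png',np.vstack([A,B])[:600,:,::-1]); print(A.shape)
E
```

```text
table z 0.0009077919009212178
tin_a c 438.7 121.8 size 61.4 38.9 long-axis deg -64.6
0.08045012087750418
tin_b c 441.1 -314.9 size 19.2 9.4 long-axis deg -21.2
0.0848521093174034
tin_c c 602.5 14.7 size 21.4 5.5 long-axis deg 88.5
0.10998838803930999
bin c 424.9 -334.3 size 155.2 149.4 long-axis deg -14.5
estop c 435.0 296.2 size 81.1 80.8 long-axis deg 81.7
button c 435.5 296.4 size 38.3 37.6 long-axis deg 88.7
0.09968981721623854 [0.43520127 0.29639766 0.10031656]
tape c 463.6 -121.9 size 87.6 87.0 long-axis deg -1.7
guide -x c 613.0 10.1 size 238.5 71.9 long-axis deg -88.6
guide +x c 689.5 9.7 size 240.4 72.3 long-axis deg 88.3
sauce cap c 556.0 282.3 size 28.4 25.7 long-axis deg 88.2
(412, 742, 3)
```

View pics/crop1.png

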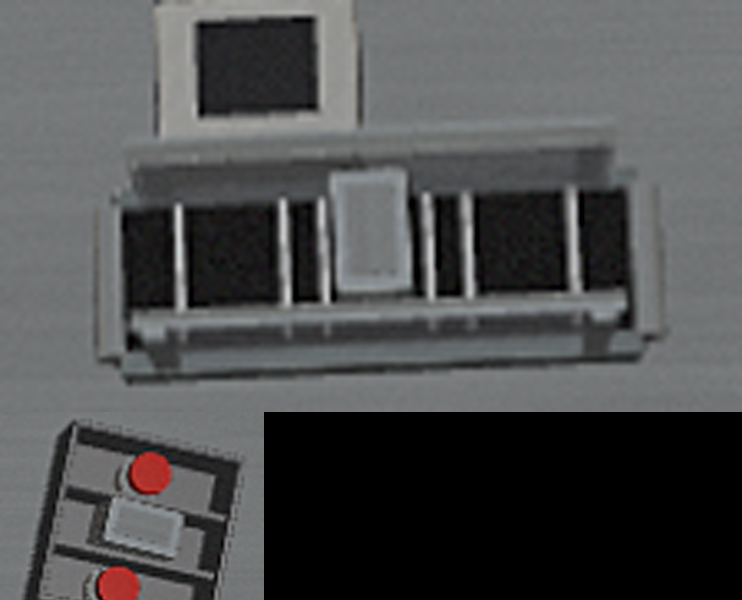

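The crop confirms tin_b as the grey tin between two red-lidded jars in the bin's middle slot (top view about (398,210)). The empty pockets are between the cleats at crop columns 180–285 (+y) and 467–572 (-y).

```bash
python3 - <<'E'
from meas import *
c=dict(np.load('top0.npz')); X=cloud(c); Z=X[...,2]
cr=lambda p,s,o:np.array(p)/s+o-0.5*(1-1/s)
def rep(n,uv,z):
    P=ray(c,uv,z)[:,:2]*1000; print(n,P.round(1).tolist(),'mean',P.mean(0).round(1))
    return P
P=rep('tin_c',cr([(331,170),(405,168),(411,290),(337,292)],5.5,[200,95]),.11)
P=rep('tin_b',cr([(112,85),(183,96),(177,144),(106,132)],3.3,[355,175]),.085)
print(np.degrees(np.arctan2(*(P[0]+P[3]-P[1]-P[2])[::-1])))
# cleats: row profile at crop rows 230..270, brightness peaks
g=cv2.cvtColor(c['image'],cv2.COLOR_RGB2GRAY).astype(float)
for v in (134,138,142,146):
    pk=[]
    for u0 in(180,285,323,427,467,572):
        u=int(round(u0/5.5+200)); w=np.arange(u-4,u+5); q=g[v,w]-g[v,w].min(); q[q<q.max()*.3]=0
        pk.append((w*q).sum()/q.sum())
    P=ray(c,[(p,v) for p in pk],.036)*1000; print(v,P[:,0].round(0),P[:,1].round(1), 'pockets',((P[::2,1]+P[1::2,1])/2).round(1))
# belt extents along x
for u in (243,300):
    col=g[115:175,u]; print(u,[(115+i,int(x)) for i,x in enumerate(col)][:45])
m=(Z>.117)&(Z<.133); m[:100]=0;m[175:]=0;m[:,:210]=0;m[:,330:]=0
ys=np.where(m)
Q=X[m]*1000
for lo,hi in((-100,-60),(60,100)):
    s=Q[(Q[:,1]>lo)&(Q[:,1]<hi)][:,0]; print('lip x',np.histogram(s,bins=np.arange(560,700,5)))
s=dict(np.load('side0.npz'));Xs=cloud(s);hs=cv2.cvtColor(s['image'],cv2.COLOR_RGB2HSV)
def rs(n,b,zlo,zhi,z):
    m=np.zeros(Xs.shape[:2],bool);m[b[1]:b[3],b[0]:b[2]]=1;m&=(Xs[...,2]>zlo)&(Xs[...,2]<zhi)&(hs[...,1]<70)
    m=cv2.morphologyEx(m.astype(np.uint8),cv2.MORPH_OPEN,np.ones((3,3))); rect(s,m,z,n+' side')
rs('tin_a',(250,175,290,220),.07,.09,.08)
m=np.zeros(Xs.shape[:2],bool);m[225:365,225:320]=1;m&=(Xs[...,2]>.07)&(Xs[...,2]<.095);rect(s,m,.085,'bin side')
m=np.zeros(Xs.shape[:2],bool);m[145:168,250:280]=1;m&=(hs[...,1]>140)&(Xs[...,2]>.094);rect(s,m,.101,'button side');print(np.median(Xs[m],axis=0))
m=np.zeros(Xs.shape[:2],bool);m[190:225,325:360]=1;m&=(abs(Xs[...,2]-.11)<.008)&(hs[...,2]>110);rect(s,m,.11,'tinc side')
E
```

```text
tin_c [[659.5, 30.2], [659.5, -6.0], [598.3, -7.5], [598.2, 28.5]] mean [628.9  11.3]
tin_b [[450.8, -312.0], [440.3, -370.4], [401.0, -363.3], [412.4, -305.1]] mean [ 426.1 -337.7]
79.37133936894384
134 [657. 656. 655. 654. 653. 652.] [111.3  57.3  31.8 -15.4 -36.4 -90.9] pockets [ 84.3   8.2 -63.6]
138 [646. 644. 643. 642. 641. 640.] [111.4  56.8  30.9 -14.6 -37.  -90.6] pockets [ 84.1   8.2 -63.8]
142 [634. 632. 632. 631. 630. 629.] [110.6  56.5  30.8 -13.8 -36.9 -91.2] pockets [ 83.6   8.5 -64.1]
146 [622. 621. 620. 619. 618. 617.] [110.5  56.4  31.3 -13.6 -37.5 -91.3] pockets [ 83.5   8.8 -64.4]
243 [(115, 64), (116, 124), (117, 154), (118, 153), (119, 139), (120, 118), (121, 107), (122, 108), (123, 106), (124, 84), (125, 66), (126, 66), (127, 65), (128, 72), (129, 76), (130, 80), (131, 74), (132, 48), (133, 18), (134, 25), (135, 31), (136, 25), (137, 29), (138, 21), (139, 23), (140, 28), (141, 28), (142, 30), (143, 13), (144, 31), (145, 23), (146, 27), (147, 25), (148, 24), (149, 19), (150, 51), (151, 103), (152, 124), (153, 143), (154, 86), (155, 50), (156, 60), (157, 57), (15
[... 690 characters left out ...]
 580, 585, 590, 595, 600, 605, 610, 615, 620,
       625, 630, 635, 640, 645, 650, 655, 660, 665, 670, 675, 680, 685,
       690, 695]))
lip x (array([ 0,  0,  0,  0, 25, 12,  1,  0,  0,  0,  0,  0,  0,  0,  0,  0,  0,
        0,  0,  0,  0, 22, 20,  0,  0,  0,  0]), array([560, 565, 570, 575, 580, 585, 590, 595, 600, 605, 610, 615, 620,
       625, 630, 635, 640, 645, 650, 655, 660, 665, 670, 675, 680, 685,
       690, 695]))
tin_a side c 438.7 114.3 size 74.0 42.9 long-axis deg -64.0
bin side c 425.8 -343.6 size 159.6 152.6 long-axis deg 76.0
button side c 436.2 289.0 size 36.4 31.9 long-axis deg -5.7
[0.43726512 0.29000153 0.09967004]
tinc side c 629.3 8.6 size 60.1 39.3 long-axis deg 2.9
```

```bash
cat > go.py <<'E'
import sys; from h import *
def delta(x,y,z,phi):
    s=bot.read_state(); M=R.from_rotvec(s['tcp_rot']).as_matrix()
    p0=np.degrees(np.arctan2(M[1,1],M[0,1])); dphi=(phi-p0+180)%360-180
    d=M.T@(np.array([x,y,z])/1000-s['tool_pos'])
    n=R.from_euler('z',-dphi,degrees=True).as_matrix()   # after turn about tool z
    print('t',round(s['time'],2),'pos',(s['tool_pos']*1000).round(1),'phi',round(p0,1),'w',round(s['width'],3),'F',s['wrist_force'].round(1),'grip',round(s['grip_force'],1))
    print('shift now (units)',(d*10).round(3),'| turn az units',round(-np.radians(dphi)/.5,3),'rows',round(abs(dphi)/7.16,1),'| shift after turn',(n.T@d*10).round(3),'|tilt',(M[2,:2]).round(4))
if __name__=='__main__': delta(*map(float,sys.argv[1:5]))
E
echo ok
```

```text
ok
```

>>> {"method": "play_rows", "body": {"moves": [[[0,0,0,-0.29,-0.235,0.1,0],[0,0,0,-0.29,-0.235,0.1,0],[0,0,0,-0.29,-0.235,0.1,0],[0,0,0,-0.29,-0.235,0.1,0],[0,0,0,-0.29,-0.235,0.1,0]]], "newtons": 30}}

```text
time: 0.52
tool_pos: [0.3498, 0.456, 0.1802]
tcp_rot: [-0.62, -3.08, 0.001]
wrist_force: [0.9, 0.7, -0.5]
width: 0.303
grip_force: 0.0
```

>>> {"method": "play_rows", "body": {"moves": [[[0,0,0,-0.29,-0.235,0.1,0],[0,0,0,-0.29,-0.235,0.1,0],[0,0,0,-0.29,-0.235,0.1,0],[0,0,0,-0.29,-0.235,0.1,0],[0,0,0,-0.29,-0.235,0.1,0]]]}}

```text
time: 0.93
tool_pos: [0.4379, 0.2914, 0.1305]
tcp_rot: [-0.62, -3.079, 0.0]
wrist_force: [0.1, 0.8, 0.2]
width: -0.003
grip_force: 0.0
```

>>> {"method": "play_rows", "body": {"moves": [[[0,0,0,0,0,0,0],[0,0,0,0,0,0,0]]]}}

```text
time: 1.1
tool_pos: [0.4377, 0.2911, 0.13]
tcp_rot: [-0.627, -3.076, 0.003]
wrist_force: [-0.4, -0.3, -0.5]
width: -0.003
grip_force: 0.0
```

```bash
python3 - <<'E'
from go import *
delta(436,295,104,67.2)
E
```

```text
t 1.1 pos [437.7 291.1 130. ] phi 67.0 w -0.003 F [-0.4 -0.3 -0.5] grip 0.0
shift now (units) [0.031 0.03  0.26 ] | turn az units -0.008 rows 0.0 | shift after turn [0.031 0.03  0.26 ] |tilt [ 0.0016 -0.0021]
```

>>> {"method": "play_rows", "body": {"moves": [[[0,0,0,0.03,0.03,0.2,0],[0,0,0,0,0,0.06,0],[0,0,0,0,0,0.05,0],[0,0,0,0,0,0.03,0],[0,0,0,0,0,0,0]]]}}

```text
time: 1.52
tool_pos: [0.4353, 0.2977, 0.0971]
tcp_rot: [-0.618, -3.079, 0.001]
wrist_force: [-2.5, -0.2, 3.0]
width: -0.003
grip_force: 1.4
```

>>> {"method": "play_rows", "body": {"moves": [[[0,0,0,0,0,0.03,0],[0,0,0,0,0,0.02,0],[0,0,0,0,0,0,0]]]}}

```text
time: 1.77
tool_pos: [0.4364, 0.2977, 0.0925]
tcp_rot: [0.62, 3.079, 0.001]
wrist_force: [0.3, -0.0, 0.4]
width: -0.0
grip_force: 0.0
```

>>> {"method": "play_rows", "body": {"moves": [[[0,0,0,0,-0.02,0.02,0],[0,0,0,0,0,0.02,0],[0,0,0,0,0,0,0]]]}}

```text
time: 2.02
tool_pos: [0.4365, 0.2963, 0.089]
tcp_rot: [0.621, 3.078, 0.004]
wrist_force: [0.8, 2.5, 4.5]
width: -0.0
grip_force: 2.3
```

>>> {"method": "play_rows", "body": {"moves": [[[0,0,0,0,0,0.02,0],[0,0,0,0,0,0,0]]]}}

```text
time: 2.18
tool_pos: [0.4367, 0.2964, 0.0885]
tcp_rot: [0.621, 3.078, 0.004]
wrist_force: [-3.2, 2.0, 12.3]
width: -0.001
grip_force: 6.1
```

>>> {"method": "play_rows", "body": {"moves": [[[0,0,0,0,0,-0.3,0],[0,0,0,0,0,-0.4,0],[0,0,0.242,0,-0.3,0,80],[0,0,0.242,0,-0.3,0,80],[0,0,0.242,0,-0.3,0,80]]]}}

```text
time: 2.6
tool_pos: [0.3912, 0.2164, 0.1567]
tcp_rot: [1.174, 2.913, -0.0]
wrist_force: [0.3, -0.8, -0.4]
width: 0.418
grip_force: 0.0
```

>>> {"method": "play_rows", "body": {"moves": [[[0,0,0.242,0,-0.3,0,80],[0,0,0.242,0,0,0,80],[0,0,0.242,0,0,0,80],[0,0,0,0,0,0,80]]]}}

```text
time: 2.93
tool_pos: [0.3696, 0.1948, 0.1557]
tcp_rot: [1.679, 2.655, -0.002]
wrist_force: [0.5, -0.6, -0.8]
width: 0.933
grip_force: 0.0
```

```bash
python3 - <<'E'
from go import *
from meas import rect
delta(438.7,121.8,120,25.4)
for n,b in(('top',(140,190,190,235)),('side',(245,140,285,170))):
    c=cam(n,n+'1.png'); X=cloud(c); h=cv2.cvtColor(c['image'],cv2.COLOR_RGB2HSV)
    m=np.zeros(h.shape[:2],bool); m[b[1]:b[3],b[0]:b[2]]=1; m&=(h[...,1]>140)&((h[...,0]<10)|(h[...,0]>170))
    print(n,m.sum(),np.nanpercentile(X[m][:,2],[50,80,95]).round(4)); 
    c0=dict(np.load(n+'0.npz'));X0=cloud(c0);h=cv2.cvtColor(c0['image'],cv2.COLOR_RGB2HSV)
    m=np.zeros(h.shape[:2],bool); m[b[1]:b[3],b[0]:b[2]]=1; m&=(h[...,1]>140)&((h[...,0]<10)|(h[...,0]>170))
    print(n,'before',m.sum(),np.nanpercentile(X0[m][:,2],[50,80,95]).round(4))
E
```

```text
t 2.93 pos [369.6 194.8 155.7] phi 25.4 w 0.933 F [ 0.5 -0.6 -0.8] grip 0.0
shift now (units) [-0.956  0.312  0.357] | turn az units -0.0 rows 0.0 | shift after turn [-0.956  0.312  0.357] |tilt [-0.0006 -0.001 ]
top 0 nan
top before 160 [0.0997 0.1031 0.1057]
side 91 [0.089  0.0922 0.094 ]
side before 90 [0.0973 0.1007 0.1036]
  return np.nanmean(a, axis, out=out, keepdims=keepdims)
```

>>> {"method": "play_rows", "body": {"moves": [[[0,0,0,-0.32,0.1,0.1,80],[0,0,0,-0.32,0.1,0.1,80],[0,0,0,-0.32,0.11,0.1,80],[0,0,0,0,0,0,80],[0,0,0,0,0,0,80]]]}}

```text
time: 3.45
tool_pos: [0.4401, 0.1216, 0.1253]
tcp_rot: [-1.674, -2.657, 0.003]
wrist_force: [-0.3, 0.2, -0.8]
width: 0.939
grip_force: 0.0
```

```bash
python3 - <<'E'
from go import *
delta(438.7,121,36,25.4)
cam('side','side2.png')
im=cv2.imread('pics/side2.png')[90:240,200:400]; cv2.imwrite('pics/side2c.png',cv2.resize(im,None,fx=4,fy=4,interpolation=cv2.INTER_CUBIC))
E
```

```text
t 3.45 pos [440.1 121.6 125.3] phi 25.6 w 0.939 F [-0.3  0.2 -0.8] grip 0.0
shift now (units) [-0.    -0.013  0.893] | turn az units 0.006 rows 0.0 | shift after turn [-0.    -0.013  0.893] |tilt [ 0.0005 -0.0025]
```

View pics/side2c.png

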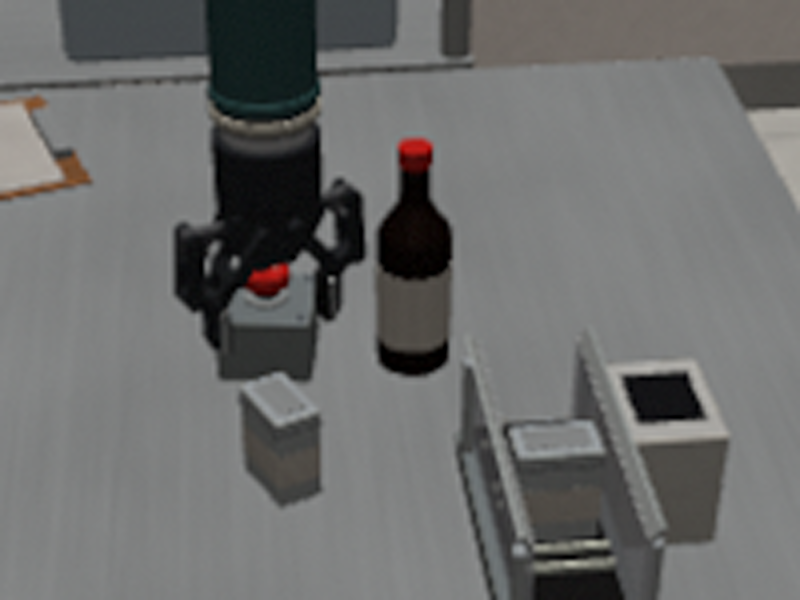

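The mushroom sits low at crop (268,278), so it is latched. The open gripper hangs above the tin at (280,435), with its fingers along the tin's short axis. I'm descending and gripping.

>>> {"method": "play_rows", "body": {"moves": [[[0,0,0,0,-0.01,0.3,80],[0,0,0,0,0,0.3,80],[0,0,0,0,0,0.2,80],[0,0,0,0,0,0.09,80],[0,0,0,0,0,0,48]]], "newtons": 30}}

```text
time: 3.92
tool_pos: [0.4362, 0.1227, 0.0353]
tcp_rot: [-1.669, -2.657, 0.005]
wrist_force: [-1.3, -0.6, -0.0]
width: 0.815
grip_force: 0.0
```

>>> {"method": "play_rows", "body": {"moves": [[[0,0,0,0,0,0,48],[0,0,0,0,0,0,44],[0,0,0,0,0,0,40],[0,0,0,0,0,0,30],[0,0,0,0,0,0,30]]]}}

```text
time: 4.33
tool_pos: [0.4405, 0.1228, 0.0391]
tcp_rot: [1.673, 2.657, 0.004]
wrist_force: [-1.1, 0.9, 6.1]
width: 0.446
grip_force: 30.7
```

>>> {"method": "play_rows", "body": {"moves": [[[0,0,0,0,0,0,30],[0,0,0,0,0,-0.2,30],[0,0,0,0,0,-0.4,30],[0,0,0,0,0,-0.4,30],[0,0,0,0,0,-0.3,30]]]}}

```text
time: 4.75
tool_pos: [0.4392, 0.1222, 0.17]
tcp_rot: [1.673, 2.657, 0.002]
wrist_force: [0.8, 0.5, -1.6]
width: 0.44
grip_force: 31.5
```

```bash
python3 - <<'E'
from go import *
from meas import rect
delta(626.9,83.7,170,91.3)
for n in('top','side'):
    c=cam(n,n+'3.png')
E
```

```text
t 4.75 pos [439.2 122.2 170. ] phi 25.6 w 0.44 F [ 0.8  0.5 -1.6] grip 31.5
shift now (units) [-1.158  1.526  0.004] | turn az units -2.293 rows 9.2 | shift after turn [-1.867 -0.428  0.004] |tilt [-0.0005  0.0018]
```

>>> {"method": "play_rows", "body": {"moves": [[[0,0,-0.23,0,0,-0.1,30],[0,0,-0.23,0,0,-0.1,30],[0,0,-0.23,0,0,0,30],[0,0,-0.23,0,0,0,30],[0,0,-0.23,0,0,0,30]]]}}

```text
time: 5.27
tool_pos: [0.438, 0.122, 0.1861]
tcp_rot: [-0.842, -3.025, 0.001]
wrist_force: [-0.3, 0.5, -2.5]
width: 0.44
grip_force: 31.3
```

>>> {"method": "play_rows", "body": {"moves": [[[0,0,-0.23,0,0,0,30],[0,0,-0.23,0,0,0,30],[0,0,-0.23,0,0,0,30],[0,0,-0.23,0,0,0,30],[0,0,-0.23,0,0,0,30]]]}}

```text
time: 5.68
tool_pos: [0.4377, 0.1219, 0.1857]
tcp_rot: [0.05, -3.139, 0.001]
wrist_force: [0.8, -1.2, -2.3]
width: 0.44
grip_force: 31.3
```

>>> {"method": "play_rows", "body": {"moves": [[[0,0,0,-0.37,-0.08,0,30],[0,0,0,-0.37,-0.08,0,30],[0,0,0,-0.37,-0.08,0,30],[0,0,0,-0.37,-0.09,0,30],[0,0,0,-0.37,-0.09,0,30]]]}}

```text
time: 6.1
tool_pos: [0.6254, 0.0845, 0.1852]
tcp_rot: [0.041, -3.138, 0.0]
wrist_force: [0.4, -0.4, -1.6]
width: 0.442
grip_force: 31.3
```

>>> {"method": "play_rows", "body": {"moves": [[[0,0,0,0,0,0,30],[0,0,0,0,0,0,30],[0,0,0,0,0,0,30]]]}}

```text
time: 6.35
tool_pos: [0.6235, 0.0848, 0.1851]
tcp_rot: [0.04, -3.137, 0.0]
wrist_force: [-1.0, 0.4, -1.8]
width: 0.443
grip_force: 31.3
```

```bash
python3 - <<'E'
from go import *
for i in range(2): delta(626.9,83.7,145,91.3); c=cam('side','side4.png')
c=cam('top','top4.png')
im=np.hstack([cv2.resize(cv2.imread('pics/side4.png')[90:290,290:390],None,fx=3,fy=3,interpolation=cv2.INTER_CUBIC),cv2.resize(cv2.imread('pics/top4.png')[80:180,205:330],None,fx=4,fy=6,interpolation=cv2.INTER_CUBIC)]); cv2.imwrite('pics/v4.png',im)
E
```

```text
t 6.35 pos [623.5  84.8 185.1] phi 91.5 w 0.443 F [-1.   0.4 -1.8] grip 31.3
shift now (units) [-0.036 -0.012  0.401] | turn az units 0.006 rows 0.0 | shift after turn [-0.036 -0.012  0.401] |tilt [ 0.0042 -0.0001]
t 6.4 pos [623.2  85.1 185.8] phi 91.5 w 0.439 F [-1.1  0.1 -1.3] grip 31.3
shift now (units) [-0.038 -0.015  0.407] | turn az units 0.007 rows 0.0 | shift after turn [-0.038 -0.015  0.407] |tilt [ 0.0032 -0.0001]
```

View pics/v4.png

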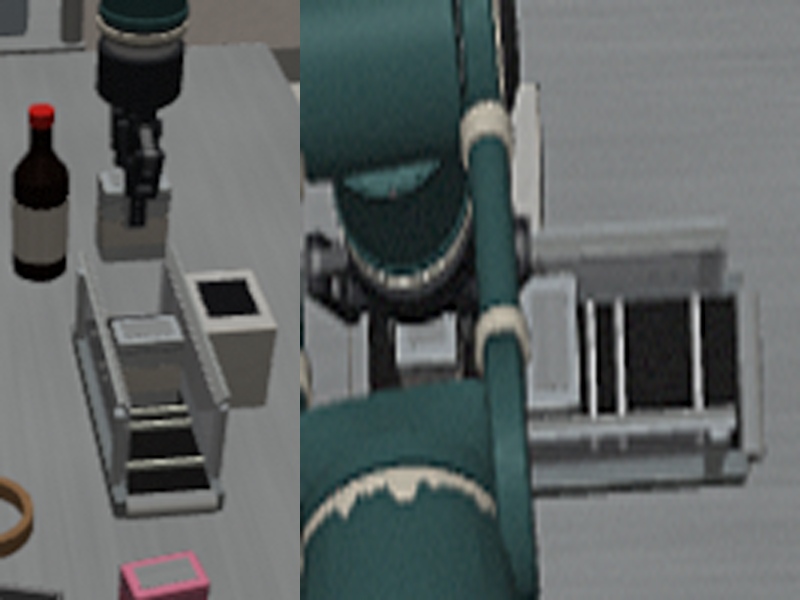

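The held tin hangs upright above the +y pocket at left-crop x 97–166, y 170–259. Tin_c's front face is at x 119–183. I'll cast rays through both front faces to get the tin's x offset relative to tin_c.

```bash
python3 - <<'E'
from go import *
c=cam('side')
def planey(uv,y):
    p=cv2.undistortPoints(np.float32(uv).reshape(-1,1,2),c['K'],np.array(c['dist'])).reshape(-1,2)
    d=np.c_[p,np.ones(len(p))]@c['R']; o=-c['R'].T@c['t']
    return ((o+d*((y-o[1])/d[:,1])[:,None])*1000).round(1)
cr=lambda p:np.array(p)/3+[290,90]-1/3
print('held bottom',planey(cr([(97,249),(165,259)]),.0655).tolist())
print('tinc top front',planey(cr([(119,343),(184,342)]),-.0095).tolist())
g=cv2.cvtColor(c['image'],cv2.COLOR_RGB2GRAY)
# edges: horizontal gradient on rows of the held tin face and tin_c face
for y,rows in((.0655,(164,167,170)),(-.0095,(208,211,214))):
    for v in rows:
        print(v,g[v,316:355].tolist())
E
```

```text
held bottom [[589.1, 65.5, 164.5], [654.1, 65.5, 149.3]]
tinc top front [[601.1, -9.5, 109.8], [661.3, -9.5, 106.8]]
164 [132, 129, 129, 130, 130, 121, 86, 61, 72, 76, 76, 76, 75, 77, 75, 65, 46, 19, 7, 13, 19, 15, 49, 73, 77, 77, 77, 77, 76, 78, 117, 133, 131, 132, 132, 132, 130, 131, 132]
167 [133, 131, 129, 129, 132, 121, 84, 60, 71, 74, 75, 76, 76, 74, 75, 75, 77, 76, 77, 78, 77, 77, 76, 75, 75, 76, 76, 76, 75, 81, 118, 133, 130, 130, 131, 131, 131, 130, 130]
170 [131, 131, 130, 130, 131, 109, 71, 58, 70, 74, 73, 74, 76, 76, 75, 76, 75, 75, 76, 78, 75, 73, 75, 74, 73, 72, 71, 72, 69, 101, 128, 132, 130, 128, 130, 130, 131, 131, 130]
208 [85, 110, 113, 107, 81, 59, 56, 55, 51, 132, 148, 129, 102, 72, 63, 64, 61, 62, 63, 65, 68, 69, 69, 70, 69, 69, 68, 70, 70, 70, 69, 68, 69, 69, 67, 68, 69, 68, 67]
211 [56, 93, 114, 113, 105, 79, 63, 80, 83, 91, 141, 142, 130, 112, 80, 68, 69, 70, 69, 69, 69, 68, 70, 69, 69, 68, 66, 76, 78, 72, 72, 75, 72, 71, 66, 68, 68, 68, 67]
214 [100, 52, 95, 115, 116, 103, 71, 54, 59, 62, 86, 139, 138, 131, 99, 73, 76, 76, 76, 76, 77, 77, 76, 75, 78, 78, 76, 76, 78, 75, 76, 77, 77, 77, 80, 77, 70, 68, 67]
```

>>> {"method": "play_rows", "body": {"moves": [[[0,0,0,-0.04,-0.012,0.2,30],[0,0,0,0,0,0,30],[0,0,0,0,0,0.3,30],[0,0,0,0,0,0.3,30],[0,0,0,0,0,0.2,30]]]}}

```text
time: 6.97
tool_pos: [0.6271, 0.0842, 0.0858]
tcp_rot: [0.042, -3.139, 0.0]
wrist_force: [-0.4, -0.1, -3.1]
width: 0.442
grip_force: 31.3
```

>>> {"method": "play_rows", "body": {"moves": [[[0,0,0,0,0,0.05,30],[0,0,0,0,0,0,30],[0,0,0,0,0,0,30]]]}}

```text
time: 7.22
tool_pos: [0.6293, 0.0843, 0.0834]
tcp_rot: [-0.042, 3.14, 0.0]
wrist_force: [0.0, 0.2, -2.2]
width: 0.443
grip_force: 31.2
```

```bash
python3 go.py 627.3 83.7 69 91.3
```

```text
t 7.22 pos [629.3  84.3  83.4] phi 91.5 w 0.443 F [ 0.   0.2 -2.2] grip 31.2
shift now (units) [ 0.02  -0.005  0.144] | turn az units 0.008 rows 0.0 | shift after turn [ 0.02  -0.005  0.144] |tilt [-0.0009  0.0001]
```

>>> {"method": "play_rows", "body": {"moves": [[[0,0,0,0.01,-0.005,0.08,30],[0,0,0,0,0,0.02,30],[0,0,0,0,0,0.02,30],[0,0,0,0,0,0,30],[0,0,0,0,0,0,30]]]}}

```text
time: 7.63
tool_pos: [0.6281, 0.0835, 0.0706]
tcp_rot: [-0.041, 3.141, 0.0]
wrist_force: [0.2, -0.9, -2.8]
width: 0.445
grip_force: 31.3
```

>>> {"method": "play_rows", "body": {"moves": [[[0,0,0,0,0,0.01,30],[0,0,0,0,0,0.01,30],[0,0,0,0,0,0,30]]]}}

```text
time: 7.88
tool_pos: [0.6285, 0.0836, 0.0691]
tcp_rot: [-0.041, 3.14, 0.0]
wrist_force: [-0.5, -0.7, 1.8]
width: 0.439
grip_force: 31.7
```

>>> {"method": "play_rows", "body": {"moves": [[[0,0,0,0,0,0,40],[0,0,0,0,0,0,42],[0,0,0,0,0,0,46],[0,0,0,0,0,0,55],[0,0,0,0,0,0,62]]]}}

```text
time: 8.3
tool_pos: [0.628, 0.0835, 0.0683]
tcp_rot: [-0.041, 3.141, 0.0]
wrist_force: [-0.5, 0.0, -0.4]
width: 0.725
grip_force: 0.0
```

>>> {"method": "play_rows", "body": {"moves": [[[0,0,0,0,0,0,62],[0,0,0,0,0,-0.2,62],[0,0,0,0,0,-0.4,62],[0,0,0,0,0,-0.4,62],[0,0,0,0,0,-0.2,74]]]}}

```text
time: 8.72
tool_pos: [0.6302, 0.0837, 0.1936]
tcp_rot: [-0.041, 3.135, 0.001]
wrist_force: [1.5, -0.2, 0.4]
width: 0.846
grip_force: 0.0
```

```bash
python3 go.py 426 -337 150 75.5
```

```text
t 8.72 pos [630.2  83.7 193.6] phi 91.5 w 0.846 F [ 1.5 -0.2  0.4] grip 0.0
shift now (units) [ 2.155 -4.153  0.42 ] | turn az units 0.559 rows 2.2 | shift after turn [ 0.926 -4.586  0.42 ] |tilt [-0.0064  0.0004]
```

>>> {"method": "play_rows", "body": {"moves": [[[0,0,0.18,0,0,0,74],[0,0,0.18,0,0,0,74],[0,0,0.18,0,0,0,74],[0,0,0,0.08,-0.38,0,74],[0,0,0,0.08,-0.38,0,74]]]}}

```text
time: 9.13
tool_pos: [0.5943, 0.0143, 0.1883]
tcp_rot: [0.377, 3.118, 0.0]
wrist_force: [-0.0, -0.9, -0.9]
width: 0.864
grip_force: 0.0
```

>>> {"method": "play_rows", "body": {"moves": [[[0,0,0,0.08,-0.38,0,74],[0,0,0,0.08,-0.38,0,74],[0,0,0,0.08,-0.38,0,74],[0,0,0,0.08,-0.38,0,74],[0,0,0,0.08,-0.38,0,74]]]}}

```text
time: 9.55
tool_pos: [0.5084, -0.1625, 0.1885]
tcp_rot: [0.381, 3.118, -0.0]
wrist_force: [0.7, -1.1, -0.1]
width: 0.866
grip_force: 0.0
```

>>> {"method": "play_rows", "body": {"moves": [[[0,0,0,0.08,-0.38,0,74],[0,0,0,0.08,-0.38,0.1,74],[0,0,0,0.08,-0.38,0.1,74],[0,0,0,0.08,-0.38,0.2,74],[0,0,0,0.08,-0.38,0.1,74]]]}}

```text
time: 9.97
tool_pos: [0.4239, -0.3352, 0.138]
tcp_rot: [-0.382, -3.118, -0.001]
wrist_force: [-0.1, 0.2, 0.1]
width: 0.865
grip_force: 0.0
```

>>> {"method": "play_rows", "body": {"moves": [[[0,0,0,0,0,0,74],[0,0,0,0,0,0,74],[0,0,0,0,0,0,74]]]}}

```text
time: 10.22
tool_pos: [0.4255, -0.3342, 0.1393]
tcp_rot: [0.384, 3.118, 0.001]
wrist_force: [-0.2, -0.1, 0.5]
width: 0.861
grip_force: 0.0
```

```bash
python3 - <<'E'
from go import *
delta(425.5,-337,45,76)
c=cam('side','side5.png');d=cam('top','top5.png');delta(425.5,-337,45,76)
a=cv2.resize(cv2.imread('pics/side5.png')[205:365,220:320],None,fx=3.5,fy=3.5,interpolation=cv2.INTER_CUBIC)
b=cv2.resize(cv2.imread('pics/top5.png')[100:170,208:308],None,fx=4.4,fy=8,interpolation=cv2.INTER_CUBIC)
cv2.imwrite('pics/v5.png',np.hstack([a,b]))
E
```

```text
t 10.22 pos [ 425.5 -334.2  139.3] phi 76.0 w 0.861 F [-0.2 -0.1  0.5] grip 0.0
shift now (units) [-0.007 -0.028  0.943] | turn az units -0.001 rows 0.0 | shift after turn [-0.007 -0.028  0.943] |tilt [-0.0001  0.0006]
t 10.32 pos [ 426.4 -333.5  139.8] phi 76.1 w 0.865 F [ 0.2 -0.1 -0.3] grip 0.0
shift now (units) [ 0.001 -0.036  0.948] | turn az units 0.003 rows 0.0 | shift after turn [ 0.001 -0.036  0.948] |tilt [-0.001  -0.0001]
```

View pics/v5.png

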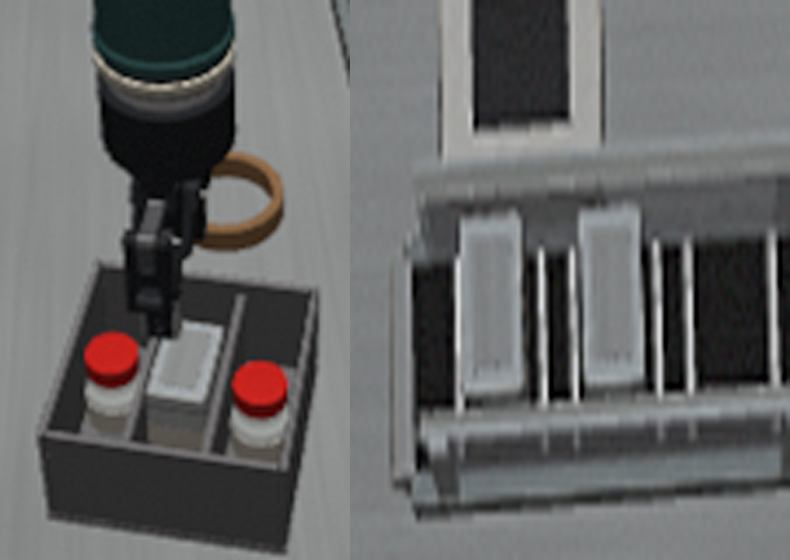

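Right crop: tin_a stands in the +y pocket (460–525, 208–395), level with tin_c (580–645, 205–390). Left crop: the gripper hangs over the grey tin_b (185,360) between the red-lidded jars. I'm checking tin_b's centre from the side view before descending.

```bash
python3 - <<'E'
from go import *
from meas import rect
c=cam('side')
P=ray(c,np.array([(172,321),(223,325),(207,398),(149,388)])/3.5+[220,205]-.36,.085)*1000
print(P.round(1)[:,:2].tolist(),P.mean(0).round(1))
d=cam('top')
for n,uv in(('tin_a',[(460,212),(518,210),(524,387),(468,392)]),('tin_c',[(580,208),(638,206),(645,381),(587,387)])):
    Q=ray(d,np.array(uv)/[4.4,8]-np.array([350/4.4,0])+[208,100]-.4,.11)*1000; print(n,Q[:,:2].round(1).tolist(),Q.mean(0).round(1))
c0=dict(np.load('top0.npz'));X=cloud(c0)
E
```

```text
[[421.0, -307.4], [453.4, -313.4], [439.7, -370.8], [404.6, -360.3]] [ 429.7 -338.    85. ]
tin_a [[659.9, 103.5], [659.6, 67.9], [598.4, 65.2], [597.7, 99.3]] [628.9  84.  110. ]
tin_c [[659.2, 29.9], [658.9, -5.6], [598.5, -8.4], [597.4, 26.9]] [628.5  10.7 110. ]
```

>>> {"method": "play_rows", "body": {"moves": [[[0,0,0,0,-0.036,0.3,74],[0,0,0,0,0,0.2,74],[0,0,0,0,0,0.1,74],[0,0,0,0,0,0,74]]]}}

```text
time: 10.75
tool_pos: [0.4234, -0.3354, 0.0767]
tcp_rot: [-0.379, -3.114, -0.005]
wrist_force: [0.7, 0.1, -0.2]
width: 0.868
grip_force: 0.0
```

>>> {"method": "play_rows", "body": {"moves": [[[0,0,0,0,0,0.15,74],[0,0,0,0,0,0.15,74],[0,0,0,0,0,0.03,74],[0,0,0,0,0,0,74],[0,0,0,0,0,0,74]]]}}

```text
time: 11.17
tool_pos: [0.4254, -0.3379, 0.0473]
tcp_rot: [0.381, 3.117, -0.001]
wrist_force: [0.8, 0.4, 0.3]
width: 0.87
grip_force: 0.0
```

>>> {"method": "play_rows", "body": {"moves": [[[0,0,0,0,0,0,66],[0,0,0,0,0,0,64],[0,0,0,0,0,0,60],[0,0,0,0,0,0,54],[0,0,0,0,0,0,54]]]}}

```text
time: 11.58
tool_pos: [0.4256, -0.3384, 0.0477]
tcp_rot: [0.382, 3.116, -0.002]
wrist_force: [-0.6, 0.6, 6.3]
width: 0.723
grip_force: 33.8
```

>>> {"method": "play_rows", "body": {"moves": [[[0,0,0,0,0,-0.1,54],[0,0,0,0,0,-0.2,54],[0,0,0,0,0,-0.3,54],[0,0,0,0,0,-0.3,54],[0,0,0,0,0,-0.3,54]]]}}

```text
time: 12.0
tool_pos: [0.4239, -0.3372, 0.1672]
tcp_rot: [-0.382, -3.117, -0.001]
wrist_force: [0.1, -0.2, -1.1]
width: 0.721
grip_force: 34.0
```

```bash
python3 go.py 430 20 60 76
```

```text
t 12.0 pos [ 423.9 -337.2  167.2] phi 76.0 w 0.721 F [ 0.1 -0.2 -1.1] grip 34.0
shift now (units) [0.801 3.48  1.075] | turn az units 0.001 rows 0.0 | shift after turn [0.803 3.48  1.075] |tilt [0.0015 0.0006]
```

>>> {"method": "play_rows", "body": {"moves": [[[0,0,0,0.08,0.35,0,54],[0,0,0,0.08,0.35,0,54],[0,0,0,0.08,0.35,0,54],[0,0,0,0.08,0.35,0,54],[0,0,0,0.08,0.35,0,54]]]}}

```text
time: 12.42
tool_pos: [0.4273, -0.1568, 0.1664]
tcp_rot: [-0.383, -3.118, 0.0]
wrist_force: [0.6, -0.8, -1.5]
width: 0.722
grip_force: 34.0
```

>>> {"method": "play_rows", "body": {"moves": [[[0,0,0,0.08,0.35,0,54],[0,0,0,0.08,0.35,0,54],[0,0,0,0.08,0.35,0.1,54],[0,0,0,0.08,0.35,0.1,54],[0,0,0,0.08,0.35,0.1,54]]]}}

```text
time: 12.83
tool_pos: [0.4311, 0.0228, 0.1365]
tcp_rot: [0.382, 3.117, -0.0]
wrist_force: [0.4, -0.3, -1.4]
width: 0.72
grip_force: 34.0
```

>>> {"method": "play_rows", "body": {"moves": [[[0,0,0,0,0,0.3,54],[0,0,0,0,0,0.3,54],[0,0,0,0,0,0.15,54],[0,0,0,0,0,0,54],[0,0,0,0,0,0,54]]]}}

```text
time: 13.25
tool_pos: [0.4302, 0.0213, 0.0606]
tcp_rot: [-0.381, -3.115, 0.001]
wrist_force: [-0.3, 0.3, -0.5]
width: 0.725
grip_force: 33.9
```

>>> {"method": "play_rows", "body": {"moves": [[[0,0,0,0,0,0.12,54],[0,0,0,0,0,0.02,54],[0,0,0,0,0,0.02,54],[0,0,0,0,0,0,54],[0,0,0,0,0,0,54]]]}}

```text
time: 13.67
tool_pos: [0.4322, 0.0211, 0.0462]
tcp_rot: [0.382, 3.117, 0.0]
wrist_force: [0.0, 0.1, -0.9]
width: 0.723
grip_force: 33.9
```

>>> {"method": "play_rows", "body": {"moves": [[[0,0,0,0,0,0.01,54],[0,0,0,0,0,0.01,54],[0,0,0,0,0,0,54]]]}}

```text
time: 13.92
tool_pos: [0.4316, 0.0212, 0.0434]
tcp_rot: [0.382, 3.118, -0.0]
wrist_force: [0.1, 0.3, -1.2]
width: 0.722
grip_force: 33.9
```

>>> {"method": "play_rows", "body": {"moves": [[[0,0,0,0,0,0.01,54],[0,0,0,0,0,0.01,54],[0,0,0,0,0,0,54]]]}}

```text
time: 14.17
tool_pos: [0.4318, 0.0212, 0.0427]
tcp_rot: [-0.382, -3.118, 0.0]
wrist_force: [-4.1, -0.5, 13.1]
width: 0.721
grip_force: 35.4
```

>>> {"method": "play_rows", "body": {"moves": [[[0,0,0,0,0,-0.01,62],[0,0,0,0,0,0,64],[0,0,0,0,0,0,70],[0,0,0,0,0,0,80],[0,0,0,0,0,0,80]]]}}

```text
time: 14.58
tool_pos: [0.4314, 0.0213, 0.0421]
tcp_rot: [-0.382, -3.118, 0.0]
wrist_force: [0.0, -0.0, 0.3]
width: 0.939
grip_force: 0.0
```

>>> {"method": "play_rows", "body": {"moves": [[[0,0,0,0,0,-0.2,80],[0,0,0,0,0,-0.4,80],[0,0,0.242,0,0,-0.2,80],[0,0,0.242,0,0,0,80],[0,0,0.242,0,0,0,80]]]}}

```text
time: 15.0
tool_pos: [0.4334, 0.0212, 0.1244]
tcp_rot: [0.946, 2.991, 0.002]
wrist_force: [-0.2, 1.0, -0.2]
width: 0.932
grip_force: 0.0
```

>>> {"method": "play_rows", "body": {"moves": [[[0,0,0.242,0,0,0,80],[0,0,0.242,0,0,0,80],[0,0,0.242,0,0,0,80],[0,0,0.242,0,0,0,80],[0,0,0.242,0,0,0,80]]]}}

```text
time: 15.42
tool_pos: [0.4313, 0.0212, 0.122]
tcp_rot: [-1.797, -2.577, 0.0]
wrist_force: [-0.6, 0.6, -0.1]
width: 0.936
grip_force: 0.0
```

>>> {"method": "play_rows", "body": {"moves": [[[0,0,0.242,0,0,0,80],[0,0,0.242,0,0,0,80],[0,0,0.242,0,0,0,80],[0,0,0.242,0,0,0,80],[0,0,0.242,0,0,0,80]]]}}

```text
time: 15.83
tool_pos: [0.4313, 0.0212, 0.1219]
tcp_rot: [-2.483, -1.925, 0.001]
wrist_force: [-0.5, 0.4, -0.8]
width: 0.939
grip_force: 0.0
```

```bash
python3 - <<'E'
from go import *
delta(431.5,21,36,-14)
c=cam('side','side6.png');delta(431.5,21,36,-14)
cv2.imwrite('pics/v6.png',cv2.resize(cv2.imread('pics/side6.png')[140:290,200:360],None,fx=4,fy=4,interpolation=cv2.INTER_CUBIC))
E
```

```text
t 15.83 pos [431.3  21.2 121.9] phi -14.4 w 0.939 F [-0.5  0.4 -0.8] grip 0.0
shift now (units) [-0.002  0.003  0.859] | turn az units -0.015 rows 0.1 | shift after turn [-0.002  0.003  0.859] |tilt [-0.0001 -0.0004]
t 15.88 pos [431.3  21.2 122. ] phi -14.7 w 0.937 F [0.5 0.4 0.2] grip 0.0
shift now (units) [-0.002  0.003  0.86 ] | turn az units -0.026 rows 0.1 | shift after turn [-0.002  0.003  0.86 ] |tilt [-0.0001 -0.0004]
```

View pics/v6.png

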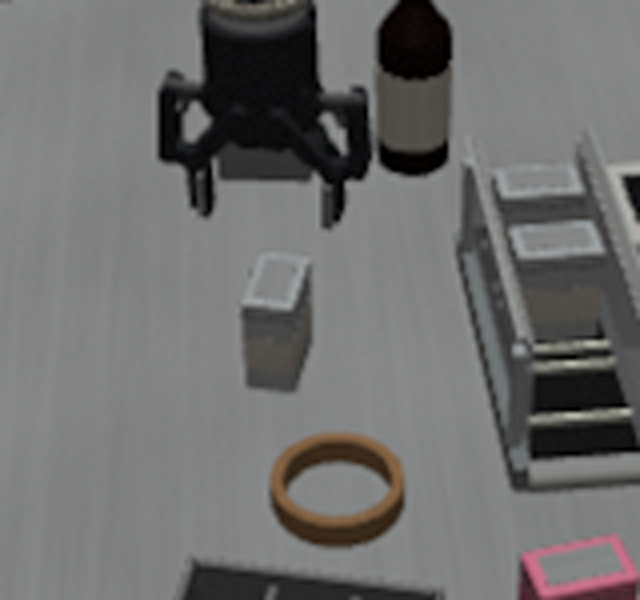

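Tin_b stands upright on the table at crop (275,320), with the turned gripper above it and the tape (338,488) clear. I'm gripping by the broad faces.

>>> {"method": "play_rows", "body": {"moves": [[[0,0,-0.02,0,0,0.3,80],[0,0,0,0,0,0.3,80],[0,0,0,0,0,0.2,80],[0,0,0,0,0,0.06,80],[0,0,0,0,0,0,48]]]}}

```text
time: 16.3
tool_pos: [0.4294, 0.0213, 0.0343]
tcp_rot: [-2.464, -1.945, 0.006]
wrist_force: [-0.8, 0.5, -0.5]
width: 0.816
grip_force: 0.0
```

>>> {"method": "play_rows", "body": {"moves": [[[0,0,0,0,0,0,48],[0,0,0,0,0,0,44],[0,0,0,0,0,0,40],[0,0,0,0,0,0,30],[0,0,0,0,0,0,30]]]}}

```text
time: 16.72
tool_pos: [0.4335, 0.0212, 0.038]
tcp_rot: [2.465, 1.943, 0.005]
wrist_force: [1.3, -0.5, 7.6]
width: 0.442
grip_force: 30.2
```

>>> {"method": "play_rows", "body": {"moves": [[[0,0,0,0,0,0,30],[0,0,0,0,0,-0.2,30],[0,0,0,0,0,-0.4,30],[0,0,0,0,0,-0.4,30],[0,0,0,0,0,-0.4,30]]]}}

```text
time: 17.13
tool_pos: [0.4301, 0.0213, 0.1772]
tcp_rot: [-2.466, -1.944, 0.003]
wrist_force: [0.9, -0.5, -2.3]
width: 0.439
grip_force: 30.7
```

```bash
python3 go.py 630 -63.7 185 -88.7
```

```text
t 17.13 pos [430.1  21.3 177.2] phi -13.5 w 0.439 F [ 0.9 -0.5 -2.3] grip 30.7
shift now (units) [-0.359  2.142 -0.083] | turn az units 2.624 rows 10.5 | shift after turn [ 1.979  0.895 -0.083] |tilt [-0.0005 -0.0021]
```

>>> {"method": "play_rows", "body": {"moves": [[[0,0,0.24,0,0,-0.08,30],[0,0,0.24,0,0,0,30],[0,0,0.24,0,0,0,30],[0,0,0.24,0,0,0,30],[0,0,0.24,0,0,0,30]]]}}

```text
time: 17.55
tool_pos: [0.431, 0.0212, 0.1843]
tcp_rot: [-2.935, -1.12, 0.0]
wrist_force: [0.5, -0.4, -1.8]
width: 0.443
grip_force: 30.7
```

>>> {"method": "play_rows", "body": {"moves": [[[0,0,0.24,0,0,0,30],[0,0,0.24,0,0,0,30],[0,0,0.24,0,0,0,30],[0,0,0.24,0,0,0,30],[0,0,0.23,0,0,0,30]]]}}

```text
time: 17.97
tool_pos: [0.4309, 0.0213, 0.184]
tcp_rot: [-3.134, -0.21, 0.001]
wrist_force: [0.7, -0.4, -1.9]
width: 0.442
grip_force: 30.7
```

>>> {"method": "play_rows", "body": {"moves": [[[0,0,0.23,0,0,0,30],[0,0,0,0.38,0.18,0,30],[0,0,0,0.38,0.18,0,30],[0,0,0,0.38,0.18,0,30],[0,0,0,0.38,0.18,0,30]]]}}

```text
time: 18.38
tool_pos: [0.5847, -0.047, 0.1839]
tcp_rot: [-3.141, -0.04, 0.001]
wrist_force: [0.7, 0.5, 0.1]
width: 0.439
grip_force: 30.8
```

>>> {"method": "play_rows", "body": {"moves": [[[0,0,0,0.38,0.18,0,30],[0,0,0,0.07,0,0,30],[0,0,0,0,0,0,30],[0,0,0,0,0,0,30],[0,0,0,0,0,0,30]]]}}

```text
time: 18.8
tool_pos: [0.6273, -0.0625, 0.1837]
tcp_rot: [-3.141, -0.04, 0.003]
wrist_force: [-0.0, 0.4, -2.5]
width: 0.443
grip_force: 30.8
```

```bash
python3 - <<'E'
from go import *
delta(630,-63.7,85,-88.7); c=cam('side','side7.png'); delta(630,-63.7,85,-88.7)
g=cv2.cvtColor(c['image'],cv2.COLOR_RGB2GRAY)
def planey(uv,y):
    p=cv2.undistortPoints(np.float32(uv).reshape(-1,1,2),c['K'],np.array(c['dist'])).reshape(-1,2)
    d=np.c_[p,np.ones(len(p))]@c['R']; o=-c['R'].T@c['t']
    return ((o+d*((y-o[1])/d[:,1])[:,None])*1000).round(1)
p=planey([(345,190)],-.083);print(p)
for v in range(184,212,4): print(v,g[v,318:362].tolist())
E
```

```text
t 18.8 pos [627.3 -62.5 183.7] phi -88.6 w 0.443 F [-0.   0.4 -2.5] grip 30.8
shift now (units) [0.029 0.013 0.986] | turn az units 0.005 rows 0.0 | shift after turn [0.029 0.013 0.986] |tilt [-0.0022 -0.0005]
t 18.85 pos [627.3 -62.4 184. ] phi -88.5 w 0.444 F [ 0.1 -0.7 -1.2] grip 30.8
shift now (units) [0.028 0.014 0.99 ] | turn az units 0.005 rows 0.0 | shift after turn [0.028 0.014 0.99 ] |tilt [-0.0014 -0.0003]
[[625.  -83.  206.5]]
184 [86, 138, 133, 134, 124, 105, 142, 158, 147, 134, 133, 134, 126, 83, 51, 87, 123, 135, 132, 128, 129, 128, 130, 96, 45, 12, 11, 9, 15, 38, 47, 49, 50, 50, 28, 9, 14, 56, 74, 73, 52, 22, 10, 10]
188 [73, 100, 142, 138, 127, 87, 73, 139, 164, 159, 161, 166, 133, 88, 64, 60, 59, 58, 64, 64, 63, 62, 67, 56, 58, 52, 28, 10, 10, 14, 10, 8, 40, 56, 56, 55, 59, 71, 74, 60, 33, 20, 22, 19]
192 [77, 84, 97, 141, 143, 133, 91, 57, 63, 60, 65, 67, 67, 69, 69, 70, 71, 71, 72, 72, 72, 72, 72, 64, 62, 53, 26, 13, 18, 17, 14, 17, 55, 70, 69, 68, 70, 69, 68, 126, 95, 13, 19, 20]
196 [75, 74, 71, 83, 140, 144, 137, 107, 71, 86, 109, 119, 89, 64, 67, 75, 78, 78, 79, 78, 80, 78, 78, 68, 63, 40, 8, 8, 14, 13, 8, 35, 70, 80, 79, 79, 80, 77, 87, 151, 177, 158, 146, 147]
200 [70, 63, 81, 85, 76, 138, 148, 136, 110, 68, 135, 147, 93, 58, 68, 74, 77, 76, 77, 78, 75, 77, 77, 78, 77, 78, 79, 78, 78, 77, 77, 78, 79, 80, 79, 78, 79, 76, 91, 135, 155, 150, 143, 144]
204 [111, 84, 61, 56, 62, 71, 139, 149, 132, 105, 67, 102, 108, 75, 66, 71, 73, 72, 72, 72, 72, 71, 70, 70, 69, 70, 70, 69, 68, 67, 70, 70, 69, 69, 68, 68, 68, 71, 109, 122, 128, 143, 109, 75]
208 [115, 110, 83, 61, 56, 61, 64, 138, 151, 132, 106, 75, 64, 64, 69, 72, 72, 73, 71, 71, 71, 70, 68, 68, 68, 68, 66, 64, 64, 65, 68, 67, 65, 69, 70, 71, 70, 68, 111, 125, 122, 121, 143, 126]
```

>>> {"method": "play_rows", "body": {"moves": [[[0,0,0,0.022,0.015,0.2,30],[0,0,0,0,0,0,30],[0,0,0,0,0,0.3,30],[0,0,0,0,0,0.3,30],[0,0,0,0,0,0.2,30]]]}}

```text
time: 19.27
tool_pos: [0.629, -0.0638, 0.0828]
tcp_rot: [-3.141, -0.04, 0.004]
wrist_force: [-0.8, 0.4, -2.0]
width: 0.444
grip_force: 30.8
```

>>> {"method": "play_rows", "body": {"moves": [[[0,0,0,0,0,0.08,30],[0,0,0,0,0,0,30],[0,0,0,0,0,0.02,30],[0,0,0,0,0,0.02,30],[0,0,0,0,0,0,30]]]}}

```text
time: 19.68
tool_pos: [0.6321, -0.0646, 0.0739]
tcp_rot: [3.141, 0.039, 0.004]
wrist_force: [0.2, 0.4, -1.7]
width: 0.443
grip_force: 30.8
```

>>> {"method": "play_rows", "body": {"moves": [[[0,0,0,0,0,0.01,30],[0,0,0,0,0,0,30]]]}}

```text
time: 19.85
tool_pos: [0.6318, -0.0646, 0.0722]
tcp_rot: [3.141, 0.039, 0.002]
wrist_force: [0.8, 1.4, -1.1]
width: 0.439
grip_force: 30.8
```

>>> {"method": "play_rows", "body": {"moves": [[[0,0,0,-0.015,0,0.02,30],[0,0,0,0,0,0.01,30],[0,0,0,0,0,0,30]]]}}

```text
time: 20.1
tool_pos: [0.6295, -0.0646, 0.0681]
tcp_rot: [-3.141, -0.039, 0.0]
wrist_force: [0.3, 0.1, -2.3]
width: 0.442
grip_force: 30.8
```

>>> {"method": "play_rows", "body": {"moves": [[[0,0,0,0,0,0.01,30],[0,0,0,0,0,0,30]]]}}

```text
time: 20.27
tool_pos: [0.6296, -0.0646, 0.068]
tcp_rot: [-3.141, -0.039, 0.0]
wrist_force: [-2.8, 0.1, 4.0]
width: 0.446
grip_force: 31.1
```

Contact. I'm releasing, then going up and back to the stop button.

>>> {"method": "play_rows", "body": {"moves": [[[0,0,0,0,0,0,40],[0,0,0,0,0,0,42],[0,0,0,0,0,0,46],[0,0,0,0,0,0,55],[0,0,0,0,0,0,62]]]}}

```text
time: 20.68
tool_pos: [0.6297, -0.0646, 0.0671]
tcp_rot: [3.141, 0.039, 0.0]
wrist_force: [-0.9, 0.3, 1.2]
width: 0.722
grip_force: 0.0
```

>>> {"method": "play_rows", "body": {"moves": [[[0,0,0,0,0,0,62],[0,0,0,0,0,-0.2,62],[0,0,0,0,0,-0.4,62],[0,0,0,0,0,-0.4,62],[0,0,0,0,0,-0.2,62]]]}}

```text
time: 21.1
tool_pos: [0.632, -0.0649, 0.1925]
tcp_rot: [3.14, 0.039, 0.01]
wrist_force: [2.0, -1.1, 1.4]
width: 0.723
grip_force: 0.0
```

```bash
python3 go.py 436.3 296 160 -65
```

```text
t 21.1 pos [632.  -64.9 192.5] phi -88.6 w 0.723 F [ 2.  -1.1  1.4] grip 0.0
shift now (units) [-1.869 -3.656  0.309] | turn az units -0.823 rows 3.3 | shift after turn [-0.25  -4.099  0.309] |tilt [0.0064 0.0011]
```

>>> {"method": "play_rows", "body": {"moves": [[[0,0,0,-0.39,0,0,62],[0,0,0,-0.39,0,0,62],[0,0,0,-0.39,0,0,62],[0,0,0,-0.39,0,0,62],[0,0,0,-0.39,0,0,62]]]}}

```text
time: 21.52
tool_pos: [0.4329, -0.0693, 0.187]
tcp_rot: [3.141, 0.039, -0.0]
wrist_force: [-0.6, -0.2, 0.3]
width: 0.722
grip_force: 0.0
```

>>> {"method": "play_rows", "body": {"moves": [[[0,0,0,0,-0.4,0,62],[0,0,0,0,-0.4,0,62],[0,0,0,0,-0.4,0,62],[0,0,0,0,-0.4,0,62],[0,0,0,0,-0.4,0,62]]]}}

```text
time: 21.93
tool_pos: [0.4294, 0.132, 0.1877]
tcp_rot: [-3.141, -0.037, -0.002]
wrist_force: [1.2, -0.3, 0.1]
width: 0.723
grip_force: 0.0
```

>>> {"method": "play_rows", "body": {"moves": [[[0,0,0,0,-0.4,0,62],[0,0,0,0,-0.4,0,62],[0,0,-0.24,0,0,0,62],[0,0,-0.24,0,0,0,62],[0,0,-0.24,0,0,0,62]]]}}

```text
time: 22.35
tool_pos: [0.4274, 0.2118, 0.1872]
tcp_rot: [3.081, 0.614, -0.0]
wrist_force: [-0.7, -0.6, -0.6]
width: 0.725
grip_force: 0.0
```

>>> {"method": "play_rows", "body": {"moves": [[[0,0,-0.24,0,0,0,62],[0,0,-0.24,0,0,0,62],[0,0,-0.24,0,0,0,62],[0,0,-0.24,0,0,0,62],[0,0,-0.24,0,0,0,62]]]}}

```text
time: 22.77
tool_pos: [0.4277, 0.2106, 0.1872]
tcp_rot: [2.764, 1.494, 0.0]
wrist_force: [0.2, -0.1, 0.8]
width: 0.724
grip_force: 0.0
```

>>> {"method": "play_rows", "body": {"moves": [[[0,0,-0.24,0,0,0,62],[0,0,-0.24,0,0,0,62],[0,0,0,0,0,0,62]]]}}

```text
time: 23.02
tool_pos: [0.4277, 0.2105, 0.1872]
tcp_rot: [2.568, 1.81, 0.0]
wrist_force: [0.0, -0.5, 0.2]
width: 0.728
grip_force: 0.0
```

```bash
python3 - <<'E'
from go import *
from meas import rect
delta(436.3,296,130,-20)
d=cam('top','top8.png');c=cam('side','side8.png')
h=cv2.cvtColor(d['image'],cv2.COLOR_RGB2HSV);X=cloud(d)
m=np.zeros(h.shape[:2],bool);m[190:235,140:190]=1;m&=(h[...,1]>140)&((h[...,0]<10)|(h[...,0]>170));print(m.sum())
if m.sum()>50: rect(d,m,.092,'button')
b=cv2.resize(cv2.imread('pics/top8.png')[90:240,140:340],None,fx=4,fy=4,interpolation=cv2.INTER_CUBIC)
cv2.imwrite('pics/v8.png',b)
E
```

```text
t 23.02 pos [427.7 210.5 187.2] phi -19.7 w 0.728 F [ 0.  -0.5  0.2] grip 0.0
shift now (units) [ 0.834 -0.207  0.572] | turn az units 0.012 rows 0.0 | shift after turn [ 0.832 -0.212  0.572] |tilt [0.0001 0.0001]
47
```

View pics/v8.png

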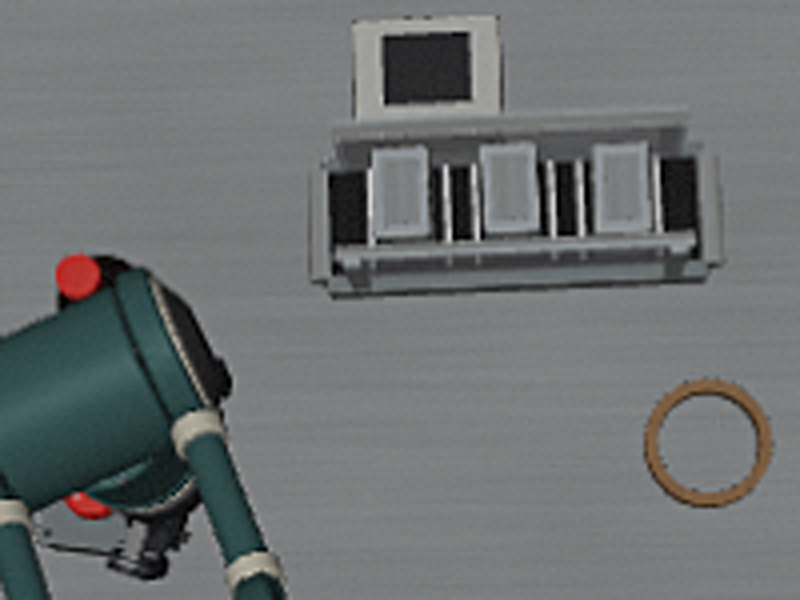

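All three tins stand in their pockets, square and level, at (402,192), (508,188) and (622,188) in the crop. Tape at (708,443) and the bottle haven't moved. Next I'm grasping the knob.

>>> {"method": "play_rows", "body": {"moves": [[[0,0,0,0.28,-0.07,0.1,62],[0,0,0,0.28,-0.07,0.1,62],[0,0,0,0.275,-0.07,0.1,62],[0,0,0,0,0,0.2,62],[0,0,0,0,0,0,62]]]}}

```text
time: 23.53
tool_pos: [0.4341, 0.2961, 0.1337]
tcp_rot: [-2.571, -1.805, 0.01]
wrist_force: [-0.4, -1.2, -0.6]
width: 0.731
grip_force: 0.0
```

```bash
python3 - <<'E'
from go import *
delta(435.8,296,68,-20);c=cam('side','side9.png');delta(435.8,296,68,-20)
cv2.imwrite('pics/v9.png',cv2.resize(cv2.imread('pics/side9.png')[90:210,210:330],None,fx=5,fy=5,interpolation=cv2.INTER_CUBIC))
E
```

```text
t 23.53 pos [434.1 296.1 133.7] phi -19.9 w 0.731 F [-0.4 -1.2 -0.6] grip 0.0
shift now (units) [0.008 0.019 0.657] | turn az units 0.005 rows 0.0 | shift after turn [0.008 0.019 0.657] |tilt [-0.0048 -0.0038]
t 23.58 pos [434.4 295.5 134.9] phi -19.9 w 0.725 F [ 0.2 -0.3 -0.6] grip 0.0
shift now (units) [0.012 0.014 0.669] | turn az units 0.004 rows 0.0 | shift after turn [0.013 0.014 0.669] |tilt [-0.0046 -0.0033]
```

View pics/v9.png

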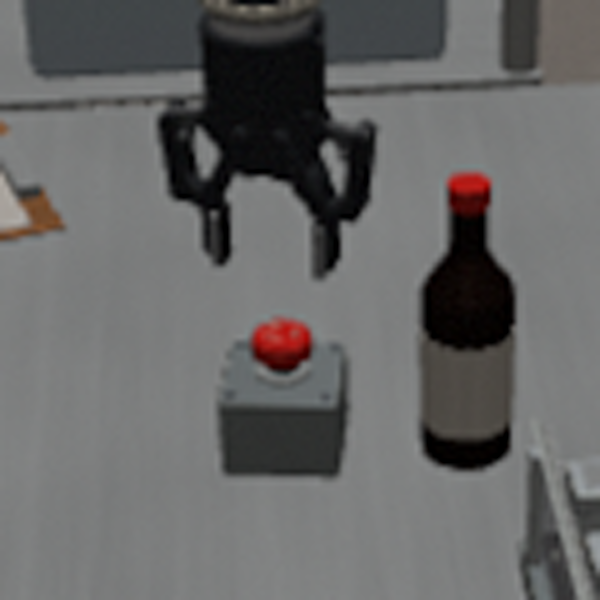

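The open fingers at crop (218,250) and (325,262) hang above the latched red mushroom at (282,345). I'm checking their centring by projection.

```bash
python3 - <<'E'
from go import *
c=cam('side')
pr=lambda P:cv2.projectPoints(np.float32(P).reshape(-1,1,3),cv2.Rodrigues(c['R'])[0],c['t'],c['K'],np.array(c['dist']))[0].reshape(-1,2)
s=bot.read_state();p=s['tool_pos'];y=R.from_rotvec(s['tcp_rot']).as_matrix()[:,1]
px=pr([p,p+[0,0,.008],p+y*.037+[0,0,.008],p-y*.037+[0,0,.008],[.4358,.296,.092],[.4358,.296,.0825],[.4358,.296,.06]])
print(((px-[210,90])*5).round(0).tolist(), p)
h=cv2.cvtColor(c['image'],cv2.COLOR_RGB2HSV);m=np.zeros(h.shape[:2],np.uint8);m[148:170,250:280]=1
m*=((h[...,1]>140)&((h[...,0]<10)|(h[...,0]>170))).astype(np.uint8)
v,u=np.nonzero(m);print('button bbox mid',(((u.min()+u.max())/2-210)*5),((v.min()+v.max())/2-90)*5,'width',u.max()-u.min()+1)
E
```

```text
[[274.0, 270.0], [274.0, 259.0], [328.0, 266.0], [219.0, 252.0], [278.0, 329.0], [278.0, 341.0], [280.0, 370.0]] [0.43527258 0.29557299 0.13624334]
button bbox mid 280.0 342.5 width 11
```

>>> {"method": "play_rows", "body": {"moves": [[[0,0,0,0,0.01,0.2,62],[0,0,0,0,0,0.2,62],[0,0,0,0,0,0.15,62],[0,0,0,0,0,0.1,62],[0,0,0,0,0,0,62]]]}}

```text
time: 24.05
tool_pos: [0.4362, 0.2945, 0.0709]
tcp_rot: [-2.572, -1.804, 0.005]
wrist_force: [-0.0, -0.2, -0.3]
width: 0.729
grip_force: 0.0
```

>>> {"method": "play_rows", "body": {"moves": [[[0,0,0,0,0,0.03,62],[0,0,0,0,0,0,50],[0,0,0,0,0,0,46],[0,0,0,0,0,0,43],[0,0,0,0,0,0,36]]], "newtons": 25}}

```text
time: 24.47
tool_pos: [0.4378, 0.2964, 0.0704]
tcp_rot: [-2.571, -1.806, -0.002]
wrist_force: [-2.0, 0.7, 4.2]
width: 0.477
grip_force: 25.8
```

>>> {"method": "play_rows", "body": {"moves": [[[0,0,0,0,0,0,36],[0,0,0,0,0,0,36]]]}}

```text
time: 24.63
tool_pos: [0.4378, 0.2964, 0.0701]
tcp_rot: [-2.571, -1.806, -0.002]
wrist_force: [-1.0, 0.1, 3.9]
width: 0.474
grip_force: 25.9
```

>>> {"method": "play_rows", "body": {"moves": [[[0,0,0.238,0,0,0,36],[0,0,0.238,0,0,0,36],[0,0,0.238,0,0,0,36],[0,0,0.238,0,0,0,36],[0,0,0.238,0,0,0,36]]]}}

```text
time: 25.05
tool_pos: [0.4375, 0.2965, 0.0699]
tcp_rot: [-2.989, -0.964, -0.002]
wrist_force: [-1.5, 1.1, 2.8]
width: 0.475
grip_force: 25.9
```

>>> {"method": "play_rows", "body": {"moves": [[[0,0,0.238,0,0,0,36],[0,0,0.238,0,0,0,36],[0,0,0.238,0,0,0,36],[0,0,0.238,0,0,0,36],[0,0,0,0,0,0,36]]]}}

```text
time: 25.47
tool_pos: [0.4375, 0.2967, 0.0699]
tcp_rot: [-3.131, -0.236, -0.001]
wrist_force: [-2.5, 2.8, 3.9]
width: 0.475
grip_force: 25.9
```

```bash
python3 go.py 436 296 150 -81
```

```text
t 25.47 pos [437.5 296.7  69.9] phi -81.4 w 0.475 F [-2.5  2.8  3.9] grip 25.9
shift now (units) [-0.015  0.004 -0.801] | turn az units -0.013 rows 0.1 | shift after turn [-0.015  0.004 -0.801] |tilt [ 0.0008 -0.0013]
```

>>> {"method": "play_rows", "body": {"moves": [[[0,0,0.1,0,0,0,36],[0,0,0,0,0,-0.04,36],[0,0,0,0,0,-0.04,36],[0,0,0,0,0,0,44],[0,0,0,0,0,0,50]]]}}

```text
time: 25.88
tool_pos: [0.4374, 0.2953, 0.0772]
tcp_rot: [3.136, 0.166, 0.0]
wrist_force: [-0.2, 1.0, -0.4]
width: 0.586
grip_force: 0.0
```

>>> {"method": "play_rows", "body": {"moves": [[[0,0,0,0,0,0,66],[0,0,0,0,0,0,66],[0,0,0,0,0,-0.2,66],[0,0,0,0,0,-0.4,66],[0,0,0,0,0,-0.4,66]]]}}

```text
time: 26.3
tool_pos: [0.4353, 0.2942, 0.1755]
tcp_rot: [3.134, 0.163, -0.009]
wrist_force: [1.5, 0.8, -0.0]
width: 0.772
grip_force: 0.0
```

>>> {"method": "play_rows", "body": {"moves": [[[0,0,0,-0.3,0,0,66],[0,0,0,-0.3,0,0,66],[0,0,0,0,0.4,0,66],[0,0,0,0,0.4,0,66],[0,0,0,0,0,0,66]]]}}

```text
time: 26.72
tool_pos: [0.3849, 0.2052, 0.1764]
tcp_rot: [3.133, 0.161, -0.002]
wrist_force: [-0.1, -0.4, -0.7]
width: 0.777
grip_force: 0.0
```

```bash
python3 - <<'E'
from go import *
delta(436,296,150,-81)
for n,b in(('top',(140,190,190,235)),('side',(245,140,285,170))):
    c=cam(n,n+'10.png'); c0=dict(np.load(n+'0.npz'))
    for k,q in(('now',c),('before',c0)):
        X=cloud(q); h=cv2.cvtColor(q['image'],cv2.COLOR_RGB2HSV)
        m=np.zeros(h.shape[:2],bool); m[b[1]:b[3],b[0]:b[2]]=1; m&=(h[...,1]>140)&((h[...,0]<10)|(h[...,0]>170))
        print(n,k,m.sum(),np.nanpercentile(X[m][:,2],[50,80,95]).round(4) if m.sum() else '')
a=np.hstack([cv2.imread('pics/top10.png')[80:260,130:440],cv2.imread('pics/side10.png')[120:300,240:330]])
cv2.imwrite('pics/v10.png',cv2.resize(a,None,fx=2,fy=2,interpolation=cv2.INTER_CUBIC))
E
```

```text
t 26.72 pos [384.9 205.2 176.4] phi -84.1 w 0.777 F [-0.1 -0.4 -0.7] grip 0.0
shift now (units) [ 0.602 -0.851  0.26 ] | turn az units -0.109 rows 0.4 | shift after turn [ 0.647 -0.818  0.26 ] |tilt [-0.0013  0.0042]
top now 0 
top before 160 [0.0997 0.1031 0.1057]
side now 92 [0.0983 0.1015 0.1026]
side before 90 [0.0973 0.1007 0.1036]
```

View pics/v10.png

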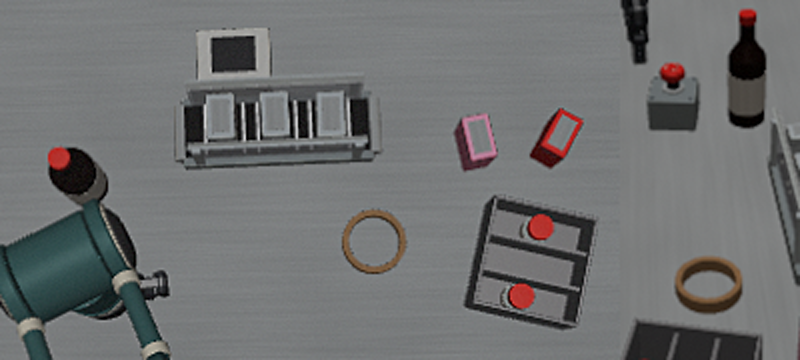

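The mushroom is fully up (right crop (672,72)): its height reads the same as at the start. The three tins stand in line at (220,115), (275,115) and (331,115), and the bottle, jars and tape haven't moved. I'm handing in.

```bash
python3 -c "
from workcell import bot
print(bot.finish_job())"
```

```text
the job is handed in; nothing more can be done
None
```

I latched the stop first, set both tins upright in the two empty pockets in line with tin_c, then turned the knob until the mushroom sprang fully up; the job was handed in at about 27 s, with the bottle, jars and tape where they were.

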